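Clear the craft chest's lid and hold it open

TASK

Take the scraper block and with it push the four loose mosaic chips off the shut lid of the white chest into the yellow tray beside it, never touching a chip with the gripper or arm, then stand the block back upright on its green mat and let go of it. Only then lift the lid by its red tab and hold it open at 45 degrees, so that people can reach in: it falls shut when let go, so finish while still holding it there, quite still. Leave the other things on the table alone.

Things in the scene. Friction and masses are not known exactly. Their poses are not given: they have to be found in the camera images.
- chest: White craft chest, fixed, 160 (x) x 190 (y) x 90 mm high, under a teal lid. Origin: centre of its underside, on the table. Its x points from the front (red tab, towards the robot) to the hinge side, y to its left, z up. The shut lid's flat top is 102 mm above the origin and spans 85 mm either way along x, 100 mm either way along y (it overhangs each side wall by 5 mm).
- lid (a joint): Angle of the teal lid in rad: 0 shut, growing as its front edge rises; 45 degrees = 0.785; stop at 1.4. A 170 x 200 x 12 mm board, about 0.4 kg, hinged on its rear edge along the chest's y. Nothing keeps it open: from any angle it falls shut when let go.
- lid_tab (a point): Grip point in the red tab, which sticks out 50 mm from the middle of the lid's front edge: 32 mm out from the edge, on the tab's centre line, 96 mm above the table when shut. The tab is 20 mm wide (along y), 18 mm thick, free on both sides and below. Pinched across its width it can pivot between the fingers as the lid turns. Axes: the lid's (x to the hinge, y along it).
- lid_hinge (a point): Point on the lid's hinge axis, 90 mm above the table, 80 mm behind the chest's centre; the axis runs along the chest's y. The tab's grip point is 197 mm from it along the lid (and 6 mm up, square to the lid).
- tray: Yellow open catch tray, fixed, 170 (x) x 100 (y) x 40 mm high, 4 mm walls, against the chest's left or right side (varies), its near wall tucked under the lid's overhang, so that a chip pushed over that edge of the lid drops in. Origin: centre of its underside, 145 mm from the chest's centre along the chest's y. Axes parallel to the chest's.
- assortment: Brown wooden assortment box of the same size, with dividers and small craft bits in it, on the other side of the chest; fixed. Not for chips. Origin: centre of its underside.
- mat: Thin green mat, fixed flat on the table, 190 (x) x 90 (y) x 3 mm. Origin: centre of its underside.
- scraper: Loose scraper block standing on the green mat: a 130 (x) x 26 (y) x 22 mm high wooden foot with a rubber sole and on it a blue upright grip, 80 (x) x 22 (y) x 45 mm; 67 mm high in all, about 0.18 kg. Origin: centre of the sole; x along its length, z up. Grip it across the 22 mm, from above.
- chip1: Loose cream mosaic chip, 22 x 22 x 8 mm, 12 g, lying flat on the shut lid within 45 mm of its centre either way. Origin: centre of its underside.
- chip2: Loose orange mosaic chip, 22 x 22 x 8 mm, 12 g, lying flat on the shut lid within 45 mm of its centre either way. Origin: centre of its underside.
- chip3: Loose lilac mosaic chip, 22 x 22 x 8 mm, 12 g, lying flat on the shut lid within 45 mm of its centre either way. Origin: centre of its underside.
- chip4: Loose crimson mosaic chip, 22 x 22 x 8 mm, 12 g, lying flat on the shut lid within 45 mm of its centre either way. Origin: centre of its underside.
- mug: Bystander, loose, not to be disturbed: blue ceramic mug, 80 mm wide, 90 high.
- glue: Bystander, loose, not to be disturbed: white glue bottle with orange cap, 52 mm wide, 150 high.
- jar: Bystander, loose, not to be disturbed: green glass jar, 66 mm wide, 85 high.
- bowl: Bystander, loose, not to be disturbed: white plastic bowl, 110 mm wide, 45 high.
- brush: Bystander, loose, not to be disturbed: black paint brush lying flat.
- tape: Bystander, loose, not to be disturbed: amber roll of tape lying flat, 96 mm wide, 25 high.
- tube: Bystander, loose, not to be disturbed: cardboard tube standing upright, 44 mm wide, 110 high.
- pencils: Bystander, loose, not to be disturbed: red pencil cup, 72 mm wide, 160 high with its pencils.
There are look-alikes about, which are no part of the job. Several things have the shape of the mat; the one meant has the colours described above.

How it is judged:
On the way, in this order (a step that is already met when the one before it is completed fails the run):
1. the scraper block is held clear of the mat (height (world z) of scraper above 0.03 m and contact force between scraper and the fingers above 0.3 N), for 0.2 s.
2. all four chips lie in the yellow tray, the lid still shut (x of chip1 in the frame of tray between -0.085 and 0.085 m and y of chip1 in the frame of tray between -0.05 and 0.05 m and height (world z) of each of chip1, chip2, chip3, chip4 below 0.045 m and x of chip2 in the frame of tray between -0.085 and 0.085 m and y of chip2 in the frame of tray between -0.05 and 0.05 m and x of chip3 in the frame of tray between -0.085 and 0.085 m and y of chip3 in the frame of tray between -0.05 and 0.05 m and x of chip4 in the frame of tray between -0.085 and 0.085 m and y of chip4 in the frame of tray between -0.05 and 0.05 m and value of joint lid below 0.1 rad), for 0.2 s.
3. the block stands on its mat, let go, the lid still shut (horizontal distance between scraper and mat below 0.06 m and angle between scraper's own z axis and vertical below 0.1 rad and height (world z) of scraper below 0.01 m and contact force between scraper and the fingers below 0.1 N and value of joint lid below 0.1 rad), for 0.2 s.
At the end, for the whole second after the job is handed in: The lid stands still at 45 degrees (within 6) held by the gripper's fingers alone; all four chips lie in the yellow tray; the block stands upright and released on the green mat, its centre within 60 mm of the mat's (x of chip1 in the frame of tray between -0.085 and 0.085 m and y of chip1 in the frame of tray between -0.05 and 0.05 m and height (world z) of each of chip1, chip2, chip3, chip4 below 0.045 m and x of chip2 in the frame of tray between -0.085 and 0.085 m and y of chip2 in the frame of tray between -0.05 and 0.05 m and x of chip3 in the frame of tray between -0.085 and 0.085 m and y of chip3 in the frame of tray between -0.05 and 0.05 m and x of chip4 in the frame of tray between -0.085 and 0.085 m and y of chip4 in the frame of tray between -0.05 and 0.05 m and horizontal distance between scraper and mat below 0.06 m and angle between scraper's own z axis and vertical below 0.1 rad and height (world z) of scraper below 0.01 m and contact force between scraper and the fingers below 0.1 N and value of joint lid between 0.68 and 0.89 rad and velocity of joint lid between -0.1 and 0.1 rad/s and contact force between lid and the fingers above 0.5 N and contact force between lid and scraper below 0.1 N); the arm keeps its last pose, push and grip.
It fails at once if the gripper or arm touches a chip (contact force between any of chip1, chip2, chip3, chip4 and the fingers above 0.3 N or contact force between any of chip1, chip2, chip3, chip4 and the arm above 0.3 N).
It fails at once if the lid is raised while a chip is not yet down in the tray (value of joint lid above 0.2 rad and height (world z) of any of chip1, chip2, chip3, chip4 above 0.06 m).
It fails at once if a bystander is moved by more than 30 mm (distance of any of mug, glue, jar, bowl, brush, tape, tube, pencils from where it was at the start of the episode above 0.03 m).
It also fails if it takes over 64 s, if anything falls off the work surface, if the arm or the gripper's body presses on something with over 40 N, if the wrist force passes 120 N, or if a joint passes its speed limit or range.

ROBOT

A 6-joint arm with a two-finger parallel gripper is mounted at the origin on the work surface. World frame = base frame: x ahead of the robot, y to its left, z up, the work surface at z = 0. Lengths are in m, angles in rad, forces in N, time in s.
With the tool pointing down it reaches from about 0.35 to 0.875 m from the base axis. Payload 4.2 kg.
Tool frame: the origin (TCP) lies midway between the tips of the shut fingers; the grasp point (between the pads) lies r.grip_depth behind it (r.grip_depth is the distance from the TCP to the grasp point, in m); x points along the fingers, y is the direction in which the jaws open and shut, and the axes are right-handed (so a half turn about x gives the same grasp; the last joint's range is limited). The gripper opens to 85 mm and grips with 20 to 120 N. Pads are 22 mm wide; open, the fingers measure 114 mm over their backs; the gripper's body (76 mm by 85 mm) begins 54 mm behind the grasp point. The pads swing forward as they close: fully open they stand 13 mm farther back than shut.
Start: joints at [-1.084, 0.385, 0.008, 0, -1.194, -0.259], TCP at [0.141, -0.609, 0.207] pointing down, gripper open.
Joint ranges: [-3.14, 3.14], [-1.21, 2.06], [-1.07, 1.41], [-3.16, 2.05], [-2.99, -0.16], [-3.1, 3.1]. Speed limits (rad/s): [2.79, 2.79, 3.14, 3.14, 3.14, 3.14].

INTERFACE

Orientations are given as a unit quaternion [x, y, z, w].
In Python, from station import observe, cams, ticket, r gives the robot as it stands.
- The arm moves only by the tool move_arm, never from a script. Its argument "rows" is a list of rows, each a list of 7 numbers: the turn, a rotation vector about the tool's x, y, z in degrees, then the shift along the tool's x, y, z in mm, then the closure, from 0 (fully open) to 1 (shut). A call has 1 to 5 rows; each row shifts and turns the pose as measured when the row begins, along the tool's axes as they then stand; what a row does not reach is not made up. A row lasts 1/10 s, in which the tool goes at most 50 mm and 8.59 degrees, less where a joint would pass 70% of its speed; a pose out of reach is approached as far as the arm can. A call is refused whole if a number of a shift passes 50 or a number of a turn 8.59, either way. A call with a gripper value outside its range is refused whole. The fingers move at their own pace and stop on an object; "grip_force" is the grip in N (left out, the last holds). Time passes only in rows, so rows that do not move let the fingers close. It gives the time, the measured TCP pose, the force and the opening at its end, in the units of the state.
- observe(): the state, without advancing time (a new reading comes with each control period).
- cams.grab_frame(name): name is "side" or "top"; returns a dict with "color" (420x560x3 uint8, red, green, blue), "fovy" (degrees; the focal length in pixels is half the picture's height over the tangent of half this angle, whatever the lens; pixels are square), "cx", "cy" (the principal point, pixels), "pose" (4x4, takes a point from camera to world coordinates). Camera axes: x right, y down, z forward; pixel columns grow to the right and rows downward; lengths in m; the calibration is good to about 2 mm. A picture is of the moment at which its call begins. There is no depth.
- ticket.finish_job(): hands the job in, once; it reports no verdict.
The state is a dict: "time": time; "qpos": joint angles; "dq": joint speeds; "effort": joint torques, N m; "tcp_pos": TCP position; "tcp_rot": TCP orientation; "wrist_force": force on the tool from outside, world axes, zero at the start; "torque": the same for the moment, N m; "gripper_width": opening from 0.0 (shut) to 1.0 (fully open).
Only numpy, scipy, OpenCV 4.12 (cv2) and the standard library are available. Lean on these libraries where they do the work, as an engineer would, in place of code of your own. Each camera call takes 0.05 s, during which the arm holds its last target. There are 200 camera calls.

## Working session

There is one attempt and no reset: what is moved stays moved. The work goes in short steps, Python scripts to look and compute and a tool call to move; the robot and the scene stay as the last step left them, time stands still between calls to the robot, and variables do not carry over. Pictures are saved under pics/ and viewed, about 8 in all and at most 12, crops included, and the job is handed in when it is done.

Besides the shell and the picture viewer there is one more tool, called after "Request:" in YAML: its name, and indented under it one key for each argument. move_arm: Moves the arm, as the interface text tells. Its arguments: {"type":"object","properties":{"rows":{"type":"array","items":{"type":"array","items":{"type":"number"}}},"grip_force":{"type":"number"}},"required":["rows"]}

```bash
ls; mkdir -p pics
python3 - <<'E'
from station import observe, cams, r
import cv2
print(observe()); print(r.grip_depth)
for n in("top","side"):
    f=cams.grab_frame(n); cv2.imwrite(f"pics/{n}0.png",cv2.resize(f["color"][:,:,::-1],(800,600),interpolation=cv2.INTER_CUBIC)); print(n,f["fovy"],f["cx"],f["cy"],f["pose"])
E
```

```text
pics
{'time': 0.0, 'qpos': array([-1.08437946e+00,  3.85538854e-01,  6.62593248e-03, -4.93096692e-04,
       -1.19398029e+00, -2.58624209e-01]), 'dq': array([ 4.39042020e-05, -6.53634516e-04, -8.38262454e-04,  1.40967995e-04,
        6.49704022e-04, -8.82438419e-04]), 'effort': array([ 4.63197284e-04, -3.92289019e+01,  1.88391817e+01,  4.18628901e+00,
       -4.76789370e-03, -4.37301736e-06]), 'tcp_pos': array([ 0.14103003, -0.60823116,  0.20543323]), 'tcp_rot': array([-0.07954941,  0.70265112,  0.08104839,  0.70241331]), 'wrist_force': array([-0.6720489 ,  0.30969546,  0.05500363]), 'torque': array([-0.03377867, -0.00079361, -0.0358106 ]), 'gripper_width': 0.999914349692096}
0.0187
top 47.0088678865683 286.44210385421945 208.885363912501 [[-0.10584104 -0.97436056  0.19854263  0.18705323]
 [-0.99437354  0.10458257 -0.01684472  0.01193623]
 [-0.00435127 -0.1992084  -0.97994749  1.66674981]
 [ 0.          0.          0.          1.        ]]
side 46.42660245297171 282.01285132461027 203.17078084465874 [[-0.79615092 -0.45419074  0.39981806 -0.06839661]
 [-0.60497     0.5838747  -0.54138862  0.77376535]
 [ 0.01245004 -0.67290498 -0.73962415  1.11772085]
 [ 0.          0.          0.          1.        ]]
```

View pics/top0.png

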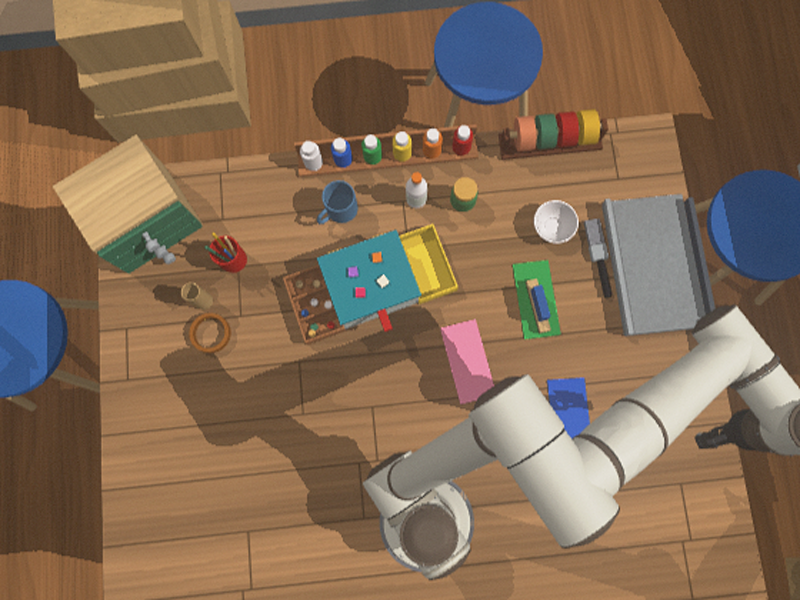

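View pics/side0.png

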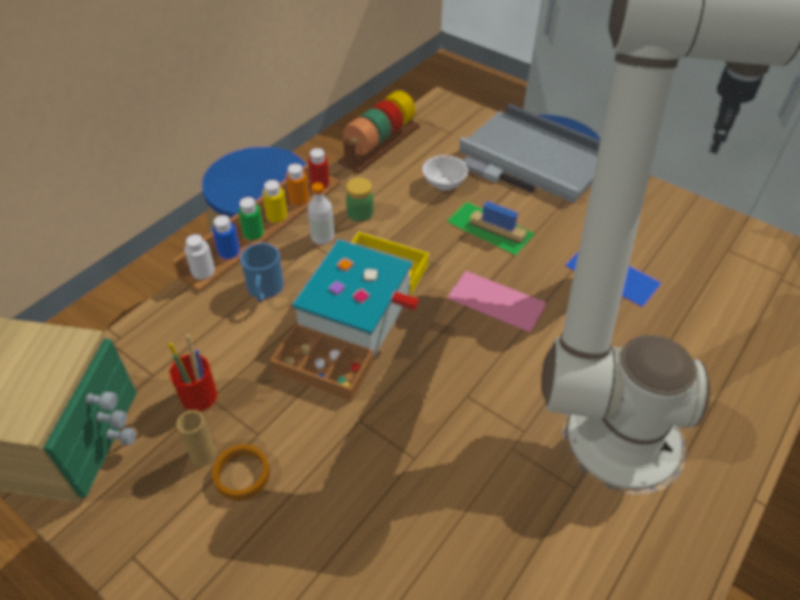

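Pictures 1 and 2 show three mat-shaped things in the top view: green (537,300) with the block on it, pink (467,360) and blue (567,400). The green one fits the description. The tray is at (430,262), to the right of the chest, and the assortment box is on the left. I'll confirm with an enlarged crop.

```bash
cat > h.py <<'E'
import numpy as np, cv2
from station import observe, cams, r
def ray(f,u,v):
    F=f["color"].shape[0]/2/np.tan(np.radians(f["fovy"])/2); P=np.array(f["pose"])
    d=P[:3,:3]@np.array([(u-f["cx"])/F,(v-f["cy"])/F,1]); return P[:3,3],d
def hit(f,u,v,z):
    o,d=ray(f,u,v); return o+d*(z-o[2])/d[2]
def proj(f,p):
    F=f["color"].shape[0]/2/np.tan(np.radians(f["fovy"])/2); P=np.array(f["pose"])
    c=P[:3,:3].T@(np.asarray(p)-P[:3,3]); return c[:2]/c[2]*F+[f["cx"],f["cy"]]
def crop(f,u0,v0,w,h,s,name):
    cv2.imwrite(name,cv2.resize(f["color"][v0:v0+h,u0:u0+w,::-1],None,fx=s,fy=s,interpolation=cv2.INTER_CUBIC))
E
python3 - <<'E'
from h import *
f=cams.grab_frame("top"); crop(f,195,150,200,140,4,"pics/top1.png")
f=cams.grab_frame("side"); crop(f,185,130,200,150,4,"pics/side1.png")
E
```

```text
(no output)
```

View pics/top1.png

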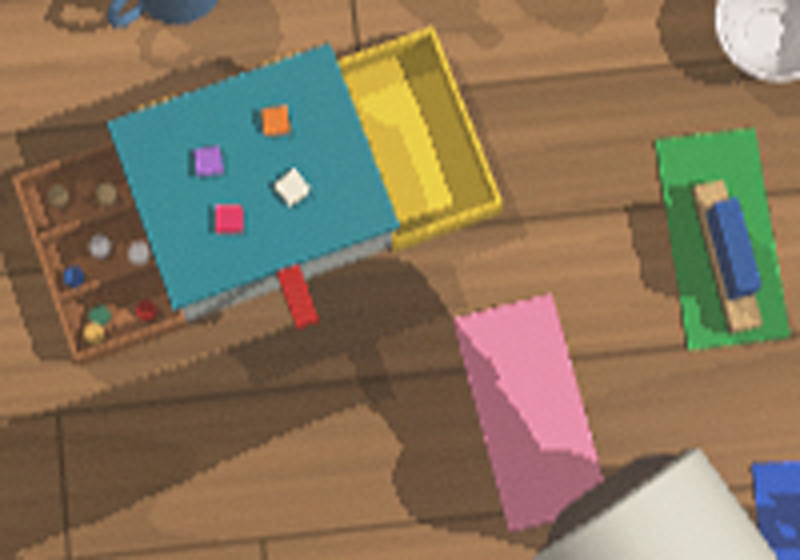

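View pics/side1.png

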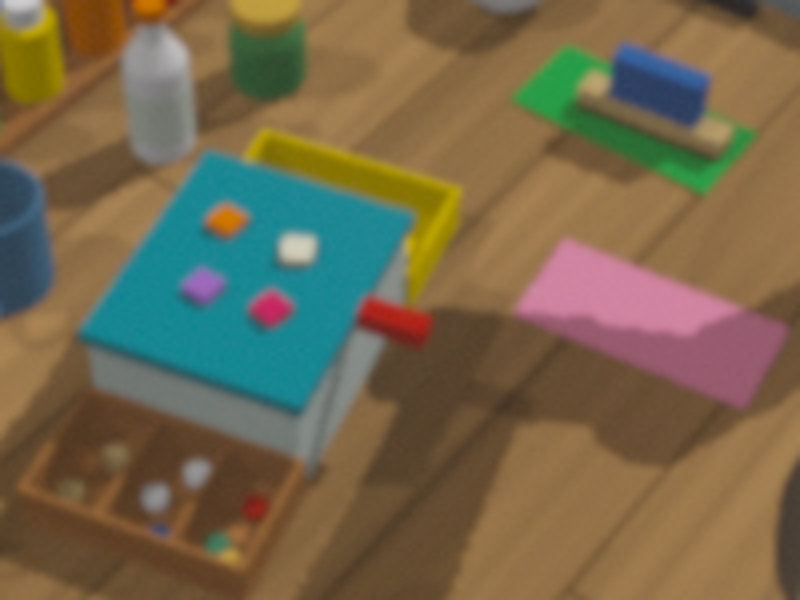

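Run:
```python
from h import *
np.set_printoptions(precision=4,suppress=True)
f=cams.grab_frame("top"); g=cams.grab_frame("side")
T=lambda x,y,z: hit(f,195+(x+.5)/4-.5,150+(y+.5)/4-.5,z)[:2]
S=lambda x,y,z: hit(g,185+(x+.5)/4-.5,130+(y+.5)/4-.5,z)[:2]
def rect(n,P,z,M=T):
    p=np.array([M(*q,z) for q in P]); c=p.mean(0); a=(p[0]+p[1]-p[2]-p[3])/2; b=(p[0]+p[3]-p[1]-p[2])/2
    print(n,c,"L",np.linalg.norm(a),np.degrees(np.arctan2(a[1],a[0])),"W",np.linalg.norm(b),np.degrees(np.arctan2(b[1],b[0])))
rect("lid",[(109,123),(330,45),(397,230),(175,308)],.102)
rect("lidS",[(82,336),(208,152),(413,213),(297,409)],.102,S)
rect("mat",[(655,142),(757,128),(790,338),(688,350)],.003)
rect("matS",[(513,97),(568,46),(756,133),(705,191)],.003,S)
rect("blue",[(708,205),(737,198),(760,290),(732,298)],.067)
rect("blueS",[(616,55),(625,43),(709,77),(697,86)],.067,S)
rect("foot",[(696,186),(723,180),(760,325),(732,331)],.022)
for n,a,b in(("cream",(292,187),(298,243)),("orange",(276,119),(227,217)),("lilac",(208,160),(204,282)),("crim",(229,217),(271,304))):
    print(n,T(*a,.110),S(*b,.110))
print("tab",T(305,321,.105),S(430,320,.105))
for n,q in (("bowl",(775,30)),): print(n,T(*q,.03))
for n,u,v,z in (("mug",340,195,.08),("glue",416,190,.12),("jar",464,190,.085),("bowl",556,222,.04),("pencils",225,245,.1)):
    print(n,hit(f,u*.7,v*.7,z)[:2])
```

```text
lid [0.5663 0.0742] L 0.16823280756146405 13.809135843946164 W 0.1952865166389832 103.83262709699396
lidS [0.5703 0.0741] L 0.16372700942060772 14.766616068843259 W 0.19930004286571276 104.56824924381428
mat [ 0.4897 -0.3266] L 0.18856588824250883 0.6536420701824802 W 0.09067169607554969 91.26812414819095
matS [ 0.495  -0.3302] L 0.18658618625477139 1.0935642556082839 W 0.08476799298998595 90.68515067798815
blue [ 0.4692 -0.3224] L 0.08130489041974615 5.849050290094948 W 0.025103758566868344 98.75127927430806
blueS [ 0.4774 -0.3319] L 0.07463750114488614 5.625735962721315 W 0.016325739646448723 90.58245971719666
foot [ 0.4712 -0.3252] L 0.1307919098110288 5.771443402796418 W 0.02457921742988547 96.32017574207119
cream [0.5511 0.0426] [0.5576 0.0369]
orange [0.6104 0.0502] [0.6143 0.0482]
lilac [0.5814 0.1096] [0.5856 0.1066]
crim [0.5314 0.0967] [0.5355 0.0938]
tab [0.4392 0.0432] [0.4424 0.0345]
bowl [ 0.6658 -0.394 ]
mug [0.7806 0.1243]
glue [ 0.7587 -0.0583]
jar [ 0.7592 -0.1752]
bowl [ 0.6688 -0.3953]
pencils [0.6786 0.4032]
```

Pictures 3 and 4 confirm it: the block stands on the green mat, at (735,250) in the top crop. The four chips lie in the lid's middle, the tab is at (300,297), and the tray is on the robot's right.

```bash
cat >> h.py <<'E'
from scipy.spatial.transform import Rotation as Ro
np.set_printoptions(precision=4,suppress=True)
C=np.array([.568,.074]); YAW=14.
def lid(u,v):
    a=np.radians(YAW); return C+u*np.array([np.cos(a),np.sin(a)])+v*np.array([-np.sin(a),np.cos(a)])
def to(x,y,z,yaw,tilt=0):
    s=observe(); R=Ro.from_quat(s["tcp_rot"]); a=np.radians(yaw); best=None
    for k in(1,-1):
        Y=k*np.array([-np.sin(a),np.cos(a),0]); X=np.array([0,0,-1.]); M=Ro.from_matrix(np.c_[X,Y,np.cross(X,Y)])
        w=(R.inv()*M).as_rotvec(degrees=True)
        if best is None or np.linalg.norm(w)<np.linalg.norm(best): best=w
    d=np.array([x,y,z])-s["tcp_pos"]
    print("t",s["time"],"tcp",s["tcp_pos"],"F",s["wrist_force"],"w",s["gripper_width"],"q",s["qpos"])
    print("  turn",best.round(2),"shift mm",(R.inv().apply(d)*1000).round(1),"shift if turned first",((R*Ro.from_rotvec(best,degrees=True)).inv().apply(d)*1000).round(1))
E
python3 -c "
from h import *
to(.4725,-.3265,.13,5.8)"
```

```text
t 0.3 tcp [ 0.1411 -0.6086  0.2062] F [ 0.3303 -0.2315 -0.334 ] w 1.0030627625340007 q [-1.0844  0.385   0.0075 -0.0002 -1.194  -0.2586]
  turn [ 7.25 -0.   -0.04] shift mm [ 76.3 200.  386.5] shift if turned first [ 76.2 247.2 358.2]
```

Request:
move_arm:
  rows:
    - [7.25,0,0,0,0,0,0]
    - [0,0,0,0,25,36,0]
    - [0,0,0,0,25,36,0]
    - [0,0,0,0,25,36,0]
    - [0,0,0,0,25,36,0]

```text
time: 0.8
tcp_pos: [0.2748, -0.4953, 0.2045]
tcp_rot: [-0.03, 0.707, 0.031, 0.706]
wrist_force: [0.8, -0.6, 0.1]
gripper_width: 0.998
```

Request:
move_arm:
  rows:
    - [0,0,0,0,25,36,0]
    - [0,0,0,10,25,36,0]
    - [0,0,0,10,25,36,0]
    - [0,0,0,10,25,36,0]
    - [0,0,0,10,25,36,0]

```text
time: 1.3
tcp_pos: [0.4504, -0.3496, 0.1662]
tcp_rot: [-0.031, 0.705, 0.029, 0.708]
wrist_force: [0.7, -1.0, 0.3]
gripper_width: 0.999
```

```bash
python3 -c "
from h import *
to(.4725,-.3265,.13,5.8)"
```

```text
t 1.3 tcp [ 0.4504 -0.3496  0.1662] F [ 0.6957 -1.0398  0.3138] w 0.9988455564427414 q [-0.3753  0.3219 -0.1937  0.0012 -1.0507 -1.1111]
  turn [-0.93  0.2   0.17] shift mm [36.2 21.3 23.8] shift if turned first [36.2 20.8 24.3]
```

Request:
move_arm:
  rows:
    - [-0.9,0,0,30,21,24,0]
    - [0,0,0,0,0,0,0]

```text
time: 1.5
tcp_pos: [0.4769, -0.3222, 0.1342]
tcp_rot: [-0.039, 0.705, 0.037, 0.708]
wrist_force: [-0.2, -0.8, -0.1]
gripper_width: 1.002
```

Run:
```python
from h import *
to(.4725,-.3265,.035,5.8)
g=cams.grab_frame("side"); crop(g,290,110,130,90,6,"pics/side2.png")
s=observe()["tcp_pos"]; print((proj(g,s)-[290,110])*6)
```

```text
t 1.5 tcp [ 0.4769 -0.3222  0.1342] F [-0.2335 -0.7897 -0.0925] w 1.0021466181659442 q [-0.3124  0.3607 -0.2232  0.0009 -0.9823 -1.1516]
  turn [0.34 0.22 0.15] shift mm [99.2 -3.5 -5.2] shift if turned first [99.2 -3.8 -4.8]
[367.2206 121.7366]
```

View pics/side2.png

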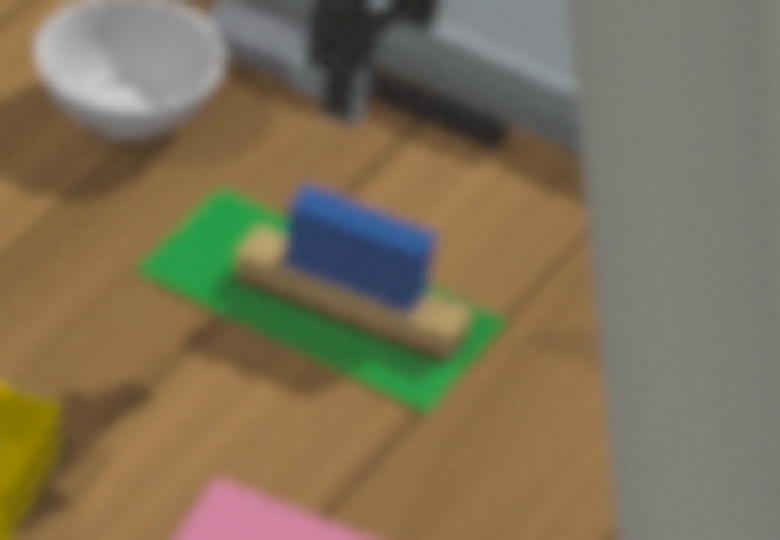

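Picture 5: the block's blue top spans (290-435,190-240), and one fingertip is at (345,115). The TCP projects to (367,122). I expected the left fingertip nearer (298,165), so I'll check both cameras against the known finger positions.

Run:
```python
from h import *
out=[]
to(.4725,-.3265,.035,5.8)
for n,(u,v,w,h) in {"side":(300,80,100,100),"top":(330,150,100,100)}.items():
    f=cams.grab_frame(n); s=observe(); R=Ro.from_quat(s["tcp_rot"]); im=cv2.resize(f["color"][v:v+h,u:u+w,::-1],None,fx=4,fy=4,interpolation=cv2.INTER_CUBIC)
    for p,c in (([0,0,0],(0,0,255)),([-.013,.0425,0],(0,255,255)),([-.013,-.0425,0],(255,0,255))):
        q=(proj(f,s["tcp_pos"]+R.apply(p))-[u,v]+.5)*4
        cv2.drawMarker(im,tuple(int(i) for i in q),c,cv2.MARKER_CROSS,10,1)
    out.append(im)
cv2.imwrite("pics/chk.png",np.hstack(out))
```

```text
t 1.55 tcp [ 0.4775 -0.3241  0.1368] F [-0.4173  0.331   0.7328] w 1.0004525914477513 q [-0.3144  0.3583 -0.2204  0.0029 -0.9832 -1.151 ]
  turn [0.33 0.41 0.33] shift mm [101.8  -1.2  -6. ] shift if turned first [101.8  -1.8  -5.2]
```

View pics/chk.png

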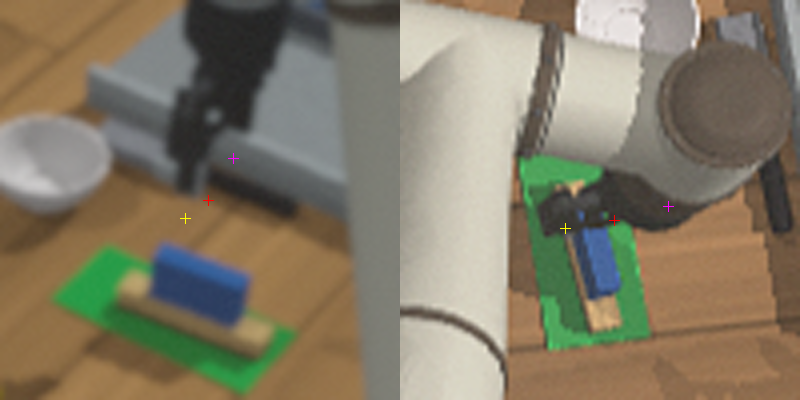

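Picture 6: the finger sits laterally where predicted. In the side view (left half) its tip looks about 7 px higher than predicted. I'll go down partway and compare it with the block itself.

Request:
move_arm:
  rows:
    - [0,0,0,25,-1,-3,0]
    - [0,0,0,25,-1,-3,0]
    - [0,0,0,20,0,0,0]
    - [0,0,0,0,0,0,0]

```text
time: 2.05
tcp_pos: [0.4728, -0.3354, 0.0734]
tcp_rot: [-0.039, 0.698, 0.03, 0.714]
wrist_force: [-0.5, 0.2, -1.5]
gripper_width: 1.001
```

Run:
```python
from h import *
out=[]
to(.4725,-.3265,.035,5.8)
for n,(u,v,w,h) in {"side":(300,110,80,80),"top":(335,165,80,80)}.items():
    f=cams.grab_frame(n); s=observe(); R=Ro.from_quat(s["tcp_rot"]); im=cv2.resize(f["color"][v:v+h,u:u+w,::-1],None,fx=5,fy=5,interpolation=cv2.INTER_CUBIC)
    for p,c in (([0,0,0],(0,0,255)),([-.013,.0425,0],(0,255,255)),([-.013,-.0425,0],(255,0,255))):
        q=(proj(f,s["tcp_pos"]+R.apply(p))-[u,v]+.5)*5
        cv2.drawMarker(im,tuple(int(i) for i in q),c,cv2.MARKER_CROSS,10,1)
    out.append(im)
cv2.imwrite("pics/chk2.png",np.hstack(out))
```

```text
t 2.05 tcp [ 0.4728 -0.3354  0.0734] F [-0.4654  0.1731 -1.5133] w 1.0005783822760634 q [-0.3351  0.4246 -0.3021  0.006  -0.8188 -1.1421]
  turn [-0.21  1.21  0.84] shift mm [38.3  9.4 -0.2] shift if turned first [38.4  8.8  0.6]
```

View pics/chk2.png

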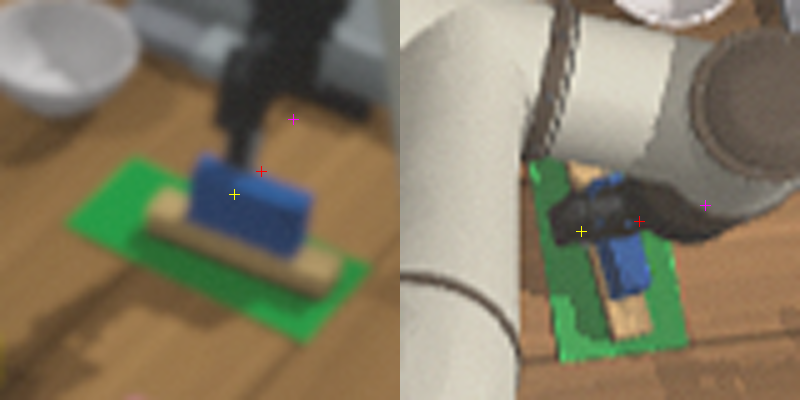

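Picture 7: the finger column lines up sideways with the prediction, and the remaining height offset is about 10 mm. The opening straddles the block, so I'll go down and close.

Request:
move_arm:
  rows:
    - [-0.2,1.2,0.8,15,5,0,0]
    - [0,0,0,15,2,0,0]
    - [0,0,0,8,0,0,0]
    - [0,0,0,0,0,0,0]
  grip_force: 50

```text
time: 2.55
tcp_pos: [0.4779, -0.3314, 0.0409]
tcp_rot: [-0.038, 0.702, 0.034, 0.71]
wrist_force: [-0.2, 0.6, -0.2]
gripper_width: 1.0
```

```bash
python3 -c "
from h import *
to(.4725,-.328,.033,5.8)"
```

```text
t 2.55 tcp [ 0.4779 -0.3314  0.0409] F [-0.1997  0.6429 -0.1694] w 0.9999562111970376 q [-0.3269  0.4744 -0.3171  0.0027 -0.7662 -1.1442]
  turn [0.02 0.64 0.41] shift mm [ 7.8  4.  -5.1] shift if turned first [ 7.9  3.9 -5. ]
```

Request:
move_arm:
  rows:
    - [0,0.6,0.4,8,4,-5,0]
    - [0,0,0,0,0,0,1]
    - [0,0,0,0,0,0,1]
    - [0,0,0,0,0,0,1]
    - [0,0,0,0,0,0,1]

```text
time: 3.05
tcp_pos: [0.4734, -0.3281, 0.0337]
tcp_rot: [-0.036, 0.706, 0.036, 0.707]
wrist_force: [0.6, 0.9, 0.8]
gripper_width: 0.327
```

```bash
python3 -c "
from h import *
to(.4725,-.328,.033,5.8)"
```

```text
t 3.05 tcp [ 0.4734 -0.3281  0.0337] F [0.6463 0.8899 0.7837] w 0.3272667002114835 q [-0.3249  0.4814 -0.3274  0.0001 -0.76   -1.1435]
  turn [0.07 0.1  0.05] shift mm [ 0.7  0.2 -0.9] shift if turned first [ 0.7  0.2 -0.9]
```

Request:
move_arm:
  rows:
    - [0,0,0,0,0,0,1]
    - [0,0,0,0,0,0,1]
    - [0,0,0,0,0,0,1]

```text
time: 3.35
tcp_pos: [0.4735, -0.328, 0.034]
tcp_rot: [-0.036, 0.705, 0.036, 0.707]
wrist_force: [1.2, 0.3, -1.3]
gripper_width: 0.239
```

Request:
move_arm:
  rows:
    - [0,0,0,-20,0,0,1]
    - [0,0,0,-30,0,0,1]
    - [0,0,0,-40,0,0,1]
    - [0,0,0,-40,0,0,1]
    - [0,0,0,-20,0,0,1]

```text
time: 3.85
tcp_pos: [0.4695, -0.3266, 0.1831]
tcp_rot: [-0.033, 0.71, 0.038, 0.702]
wrist_force: [0.4, -0.2, -1.8]
gripper_width: 0.245
```

Run:
```python
from h import *
to(*lid(.004,.080),.180,14)
out=[]
for n,(u,v,w,h) in {"side":(280,80,100,120),"top":(330,150,100,120)}.items():
    f=cams.grab_frame(n); out.append(cv2.resize(f["color"][v:v+h,u:u+w,::-1],None,fx=4,fy=4,interpolation=cv2.INTER_CUBIC))
cv2.imwrite("pics/held.png",np.hstack(out))
```

```text
t 3.85 tcp [ 0.4695 -0.3266  0.1831] F [ 0.407  -0.2103 -1.8407] w 0.24463542293783855 q [-0.3255  0.3194 -0.151  -0.0017 -1.1128 -1.1439]
  turn [-8.23 -0.58 -0.42] shift mm [  4.7 468.4 130.8] shift if turned first [  3.1 444.8 196.5]
```

View pics/held.png

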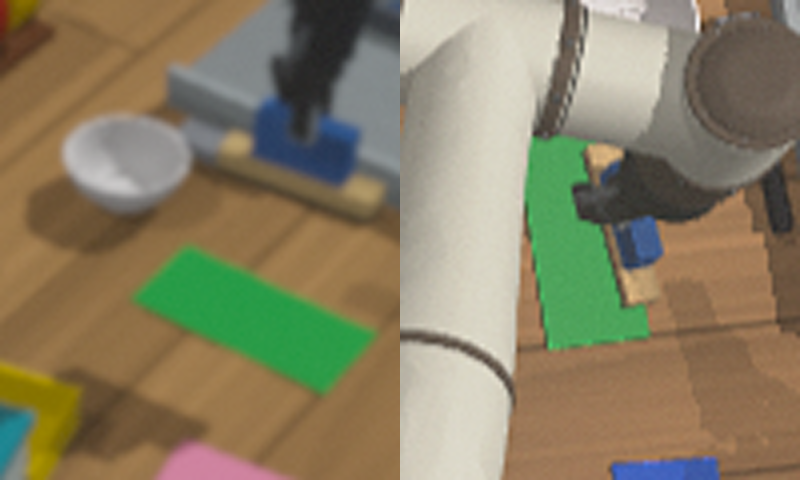

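Picture 8: the block is held upright and clear of the mat, and the wrist reads 1.8 N, which matches its weight. Next I carry it above the far (left) side of the lid.

Request:
move_arm:
  rows:
    - [-8.2,-0.6,-0.4,0,0,0,1]
    - [0,0,0,0,30,13,1]
    - [0,0,0,0,41,18,1]
    - [0,0,0,0,41,18,1]
    - [0,0,0,0,41,18,1]

```text
time: 4.45
tcp_pos: [0.4935, -0.1603, 0.175]
tcp_rot: [-0.082, 0.705, 0.085, 0.699]
wrist_force: [0.5, 0.5, -0.4]
gripper_width: 0.237
```

Request:
move_arm:
  rows:
    - [0,0,0,0,41,18,1]
    - [0,0,0,0,41,18,1]
    - [0,0,0,0,41,18,1]
    - [0,0,0,0,41,18,1]
    - [0,0,0,0,41,18,1]

```text
time: 4.95
tcp_pos: [0.5271, 0.0687, 0.1663]
tcp_rot: [-0.081, 0.71, 0.085, 0.694]
wrist_force: [2.0, -0.3, -1.2]
gripper_width: 0.244
```

```bash
python3 -c "
from h import *
to(*lid(.004,.080),.180,14)"
```

```text
t 4.95 tcp [0.5271 0.0687 0.1663] F [ 1.9531 -0.3041 -1.1928] w 0.24373552760377618 q [ 0.4271  0.273  -0.2589 -0.014  -1.059  -1.7559]
  turn [-0.53 -1.26 -0.47] shift mm [-14.   75.8  44. ] shift if turned first [-13.7  75.3  45. ]
```

Request:
move_arm:
  rows:
    - [-0.5,-1.2,-0.5,-10,38,23,1]
    - [0,0,0,-4,36,22,1]
    - [0,0,0,0,0,0,1]
    - [0,0,0,0,0,0,1]

```text
time: 5.35
tcp_pos: [0.5503, 0.1593, 0.1717]
tcp_rot: [-0.09, 0.706, 0.087, 0.697]
wrist_force: [0.3, -0.6, -1.8]
gripper_width: 0.238
```

Run:
```python
from h import *
to(*lid(.004,.080),.136,14)
out=[]
for n,(u,v,w,h) in {"side":(185,130,120,100),"top":(205,140,120,100)}.items():
    f=cams.grab_frame(n); out.append(cv2.resize(f["color"][v:v+h,u:u+w,::-1],None,fx=3.3,fy=4,interpolation=cv2.INTER_CUBIC))
cv2.imwrite("pics/lid.png",np.hstack(out))
```

```text
t 5.35 tcp [0.5503 0.1593 0.1717] F [ 0.264  -0.6053 -1.7623] w 0.23794685665521836 q [ 0.5631  0.3311 -0.1636 -0.0027 -1.0893 -1.882 ]
  turn [ 0.36 -0.76  0.1 ] shift mm [35.7 -7.   0.9] shift if turned first [35.7 -7.1  0.5]
```

View pics/lid.png

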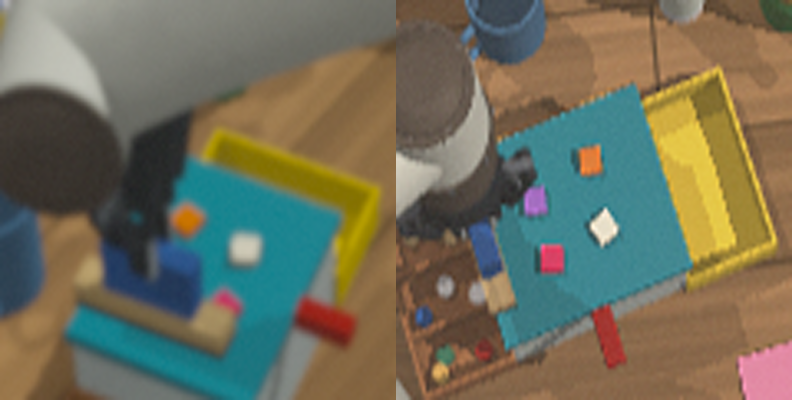

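Picture 9: the block is parallel to the lid edge, left of all the chips, and the layout is unchanged. I'll lower it gently.

Request:
move_arm:
  rows:
    - [0.3,-0.7,0,14,-6,0,1]
    - [0,0,0,12,0,0,1]
    - [0,0,0,5,0,0,1]
    - [0,0,0,2,0,0,1]
    - [0,0,0,0,0,0,1]

```text
time: 5.95
tcp_pos: [0.5507, 0.1477, 0.1366]
tcp_rot: [-0.085, 0.703, 0.083, 0.701]
wrist_force: [0.1, -0.4, -0.6]
gripper_width: 0.236
```

```bash
python3 -c "
from h import *
to(*lid(.004,.080),.136,14);to(*lid(.004,-.100),.136,14)"
```

```text
t 5.95 tcp [0.5507 0.1477 0.1366] F [ 0.1072 -0.3888 -0.6128] w 0.2362008986636953 q [ 0.5471  0.3539 -0.2276  0.0019 -0.9932 -1.8807]
  turn [-0.35 -0.19  0.15] shift mm [0.5 4.3 3. ] shift if turned first [0.6 4.2 3. ]
t 5.95 tcp [0.5507 0.1477 0.1366] F [ 0.1072 -0.3888 -0.6128] w 0.2362008986636953 q [ 0.5471  0.3539 -0.2276  0.0019 -0.9932 -1.8807]
  turn [-0.35 -0.19  0.15] shift mm [   1.  -175.7    4.1] shift if turned first [   0.6 -175.8    3. ]
```

Request:
move_arm:
  rows:
    - [-0.3,-0.2,0.1,0,-8,1,1]
    - [0,0,0,0,-14,0,1]
    - [0,0,0,0,-14,0,1]
    - [0,0,0,0,-14,0,1]

```text
time: 6.35
tcp_pos: [0.5655, 0.0974, 0.1382]
tcp_rot: [-0.087, 0.7, 0.087, 0.703]
wrist_force: [0.6, -0.1, -1.7]
gripper_width: 0.243
```

```bash
python3 -c "
from h import *
to(*lid(.004,-.100),.136,14)"
```

```text
t 6.35 tcp [0.5655 0.0974 0.1382] F [ 0.5864 -0.0577 -1.6826] w 0.2425532263785963 q [ 0.4534  0.3545 -0.2218  0.0014 -0.9909 -1.7783]
  turn [0.13 0.21 0.02] shift mm [   2.2 -123.3    0.5] shift if turned first [   2.2 -123.3    0.8]
```

Request:
move_arm:
  rows:
    - [0,0,0,2,-14,0,1]
    - [0,0,0,0,-14,0,1]
    - [0,0,0,0,-14,0,1]

```text
time: 6.65
tcp_pos: [0.5769, 0.052, 0.1365]
tcp_rot: [-0.086, 0.7, 0.087, 0.703]
wrist_force: [-0.2, 0.2, -1.7]
gripper_width: 0.241
```

Run:
```python
from h import *
to(*lid(.004,-.100),.136,14)
out=[]
for n,(u,v,w,h) in {"side":(185,130,120,100),"top":(205,140,120,100)}.items():
    f=cams.grab_frame(n); out.append(cv2.resize(f["color"][v:v+h,u:u+w,::-1],None,fx=3.3,fy=4,interpolation=cv2.INTER_CUBIC))
cv2.imwrite("pics/push.png",np.hstack(out))
```

```text
t 6.65 tcp [0.5769 0.052  0.1365] F [-0.2069  0.1652 -1.7297] w 0.24122365120106262 q [ 0.3699  0.3643 -0.2112  0.0009 -0.9907 -1.6963]
  turn [0.03 0.27 0.01] shift mm [  0.5 -76.5   0.6] shift if turned first [  0.5 -76.5   0.7]
```

View pics/push.png

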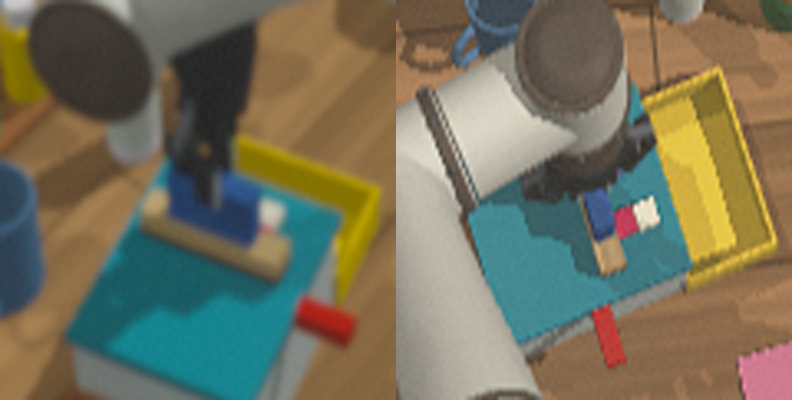

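Picture 10: the chips are pushed ahead of the block in a train (crimson against cream), and none has been left behind. I carry on over the edge.

Request:
move_arm:
  rows:
    - [0,0,0,0.5,-14,0,1]
    - [0,0,0,0,-14,0,1]
    - [0,0,0,0,-12,0,1]
    - [0,0,0,0,-12,0,1]

```text
time: 7.15
tcp_pos: [0.5904, -0.0018, 0.1359]
tcp_rot: [-0.086, 0.7, 0.086, 0.703]
wrist_force: [0.3, 0.3, -0.5]
gripper_width: 0.239
```

```bash
python3 -c "
from h import *
to(*lid(.004,-.105),.136,14)"
```

```text
t 7.15 tcp [ 0.5904 -0.0018  0.1359] F [ 0.3448  0.3449 -0.4609] w 0.23858806756915724 q [ 0.2712  0.3824 -0.1838  0.0002 -0.9998 -1.5974]
  turn [0.02 0.27 0.  ] shift mm [ -0.1 -26.1   0.6] shift if turned first [ -0.1 -26.1   0.6]
```

Request:
move_arm:
  rows:
    - [0,0,0,0,-12,0,1]
    - [0,0,0,0,-12,0,1]
    - [0,0,0,0,-6,0,1]
    - [0,0,0,0,0,0,1]

```text
time: 7.55
tcp_pos: [0.5985, -0.0357, 0.1356]
tcp_rot: [-0.085, 0.7, 0.085, 0.703]
wrist_force: [0.0, -0.1, -1.4]
gripper_width: 0.241
```

Request:
move_arm:
  rows:
    - [0,0,0,-20,0,0,1]
    - [0,0,0,-30,0,0,1]
    - [0,0,0,0,0,0,1]

```text
time: 7.85
tcp_pos: [0.5976, -0.0359, 0.1858]
tcp_rot: [-0.085, 0.702, 0.085, 0.702]
wrist_force: [1.9, -0.4, -0.1]
gripper_width: 0.239
```

Run:
```python
from h import *
to(.4735,-.328,.16,5.8)
for n,u0,v0,w,h in(("top",205,140,120,110),("side",185,120,130,130)):
    f=cams.grab_frame(n); crop(f,u0,v0,w,h,4,f"pics/{n}_post.png")
    c=f["color"].astype(int); R,G,B=c[...,0],c[...,1],c[...,2]
    for nm,m in (("cream",(R>185)&(G>175)&(B>140)),("orange",(R>200)&(G>80)&(G<150)&(B<70)),("lilac",(R>130)&(B>170)&(G<130)),("crimson",(R>170)&(G<60)&(B>50))):
        m=m[v0:v0+h,u0:u0+w].astype(np.uint8); k,l,st,ce=cv2.connectedComponentsWithStats(m)
        print(n,nm,[(st[i,4],(ce[i]*4).round()) for i in range(1,k) if st[i,4]>5])
```

```text
t 7.85 tcp [ 0.5976 -0.0359  0.1858] F [ 1.9053 -0.4265 -0.1488] w 0.23930970407810295 q [ 0.2103  0.3546 -0.0916  0.0002 -1.1236 -1.5391]
  turn [8.07 0.05 0.01] shift mm [  25.7 -253.8 -190.6] shift if turned first [  25.8 -278.1 -153. ]
top cream [(np.int32(447), array([230.,  37.])), (np.int32(1976), array([140., 168.])), (np.int32(28), array([387., 207.])), (np.int32(492), array([228., 401.]))]
top orange []
top lilac []
top crimson []
side cream [(np.int32(56), array([480.,  15.])), (np.int32(32), array([19., 37.]))]
side orange []
side lilac []
side crimson []
```

Request:
move_arm:
  rows:
    - [0,0,0,0,-20,-15,1]
    - [0,0,0,0,-35,-26,1]
    - [0,0,0,0,-37,-28,1]
    - [0,0,0,0,-37,-28,1]
    - [0,0,0,0,-37,-28,1]

```text
time: 8.45
tcp_pos: [0.5101, -0.2257, 0.1746]
tcp_rot: [-0.087, 0.707, 0.091, 0.695]
wrist_force: [0.2, 0.6, -1.2]
gripper_width: 0.242
```

Request:
move_arm:
  rows:
    - [0,0,0,0,-37,-28,1]
    - [0,0,0,0,-28,-22,1]
    - [0,0,0,0,0,0,1]

```text
time: 8.75
tcp_pos: [0.4716, -0.3061, 0.1704]
tcp_rot: [-0.084, 0.71, 0.091, 0.693]
wrist_force: [-0.6, 0.4, -0.2]
gripper_width: 0.24
```

Run:
```python
from h import *
to(.4735,-.328,.06,5.8)
im=[]
for n,u0,v0 in(("top",205,140),("side",195,120)):
    f=cams.grab_frame(n); im.append(cv2.resize(f["color"][v0:v0+120,u0:u0+130,::-1],None,fx=3,fy=4,interpolation=cv2.INTER_CUBIC))
    c=f["color"].astype(int); R,G,B=c[...,0],c[...,1],c[...,2]
    for nm,m in (("cream",(R>185)&(G>175)&(B>140)),("orange",(R>200)&(G>80)&(G<150)&(B<70)),("lilac",(R>130)&(B>170)&(G<130)),("crimson",(R>170)&(G<60)&(B>50))):
        m=m[v0:v0+120,u0:u0+130].astype(np.uint8); k,l,st,ce=cv2.connectedComponentsWithStats(m)
        print(n,nm,[(st[i,4],(ce[i]+[u0,v0]).round()) for i in range(1,k) if st[i,4]>5])
cv2.imwrite("pics/post.png",np.hstack(im))
```

```text
t 8.75 tcp [ 0.4716 -0.3061  0.1704] F [-0.6059  0.4081 -0.2224] w 0.24022639628337206 q [-0.2868  0.3207 -0.1842  0.0013 -1.092  -1.0362]
  turn [ 8.43 -1.37 -0.61] shift mm [110.2 -23.1  -1. ] shift if turned first [110.4 -22.   -0.3]
top cream [(np.int32(262), array([326., 157.])), (np.int32(195), array([332., 215.])), (np.int32(31), array([301., 191.])), (np.int32(250), array([329., 248.]))]
top orange [(np.int32(35), array([290., 174.]))]
top lilac [(np.int32(25), array([292., 180.]))]
top crimson [(np.int32(17), array([268., 223.]))]
side cream [(np.int32(54), array([305., 124.]))]
side orange []
side lilac []
side crimson []
```

View pics/post.png

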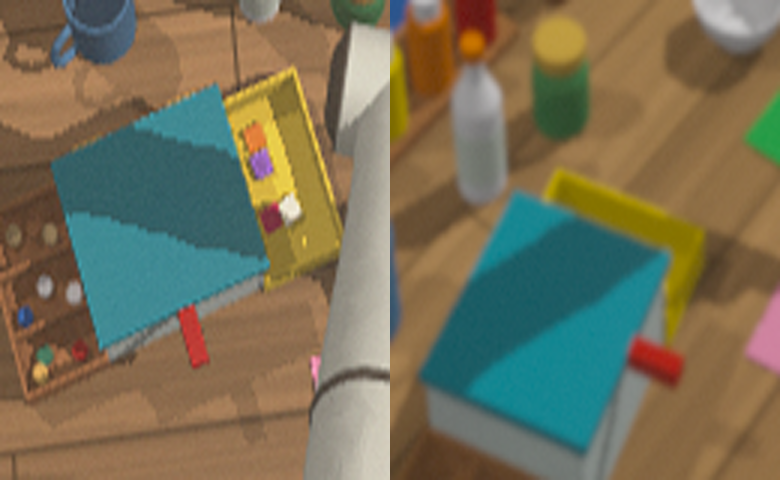

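Picture 11: all four chips lie in the tray at (255-290,135-215), the lid is clear and shut, and the bystanders are in place. Now I put the block back.

Request:
move_arm:
  rows:
    - [8.4,-1.4,-0.6,20,-10,5,1]
    - [0,0,0,30,-11,6,1]
    - [0,0,0,30,0,0,1]
    - [0,0,0,15,0,0,1]
    - [0,0,0,0,0,0,1]

```text
time: 9.35
tcp_pos: [0.491, -0.3168, 0.071]
tcp_rot: [-0.038, 0.705, 0.038, 0.707]
wrist_force: [-0.5, -1.4, -1.7]
gripper_width: 0.243
```

```bash
python3 -c "
from h import *
to(.485,-.328,.034,5.8)"
```

```text
t 9.35 tcp [ 0.491  -0.3168  0.071 ] F [-0.4677 -1.3628 -1.7287] w 0.24281021614367884 q [-0.2973  0.4454 -0.2696 -0.0029 -0.8536 -1.164 ]
  turn [ 0.36  0.16 -0.07] shift mm [ 36.9 -10.5  -7.3] shift if turned first [ 37.  -10.5  -7.1]
```

Request:
move_arm:
  rows:
    - [0.3,0.2,0,15,-10,-6,1]
    - [0,0,0,12,0,0,1]
    - [0,0,0,5,0,0,1]
    - [0,0,0,0,0,0,1]

```text
time: 9.75
tcp_pos: [0.4879, -0.3265, 0.0377]
tcp_rot: [-0.037, 0.706, 0.038, 0.706]
wrist_force: [0.2, 0.5, -0.1]
gripper_width: 0.241
```

```bash
python3 -c "
from h import *
to(.485,-.328,.034,5.8)"
```

```text
t 9.75 tcp [ 0.4879 -0.3265  0.0377] F [ 0.1866  0.4914 -0.1225] w 0.24149069540196036 q [-0.3143  0.4916 -0.2942 -0.0007 -0.7843 -1.15  ]
  turn [ 0.27  0.05 -0.01] shift mm [ 3.7 -1.2 -3.1] shift if turned first [ 3.7 -1.2 -3.1]
```

Request:
move_arm:
  rows:
    - [0,0,0,2,0,0,1]
    - [0,0,0,1.5,0,0,1]
    - [0,0,0,0.5,0,0,1]
    - [0,0,0,0,0,0,1]

```text
time: 10.15
tcp_pos: [0.4892, -0.3271, 0.0352]
tcp_rot: [-0.038, 0.705, 0.037, 0.708]
wrist_force: [-0.5, -0.0, -1.6]
gripper_width: 0.239
```

Request:
move_arm:
  rows:
    - [0,0,0,0,0,0,0.5]
    - [0,0,0,0,0,0,0]
    - [0,0,0,0,0,0,0]
    - [0,0,0,0,0,0,0]
    - [0,0,0,0,0,0,0]

```text
time: 10.65
tcp_pos: [0.4906, -0.3278, 0.0371]
tcp_rot: [-0.039, 0.703, 0.036, 0.709]
wrist_force: [-0.4, 1.1, 0.1]
gripper_width: 0.994
```

```bash
python3 -c "
from h import *
to(.485,-.328,.034,5.8)"
```

```text
t 10.65 tcp [ 0.4906 -0.3278  0.0371] F [-0.4464  1.0625  0.1375] w 0.9940359553950912 q [-0.3144  0.4929 -0.2942  0.0007 -0.775  -1.1501]
  turn [0.32 0.45 0.23] shift mm [ 3.1  0.4 -5.6] shift if turned first [ 3.1  0.3 -5.6]
```

Request:
move_arm:
  rows:
    - [0,0.4,0.2,-20,0,0,0]
    - [0,0,0,-45,0,0,0]
    - [0,0,0,-50,0,0,0]
    - [0,0,0,-50,0,0,0]

```text
time: 11.05
tcp_pos: [0.4855, -0.3256, 0.1981]
tcp_rot: [-0.034, 0.713, 0.04, 0.699]
wrist_force: [1.4, -0.8, -1.3]
gripper_width: 0.998
```

```bash
python3 -c "
from h import *
to(*lid(-.117,0),.18,14)"
```

```text
t 11.05 tcp [ 0.4855 -0.3256  0.1981] F [ 1.3737 -0.8236 -1.2795] w 0.998392670078582 q [-0.3149  0.3335 -0.0907 -0.0019 -1.1674 -1.1498]
  turn [-7.96 -1.01 -0.65] shift mm [ 21.7 372.3   8.5] shift if turned first [ 18.1 367.8  59.7]
```

Request:
move_arm:
  rows:
    - [-8,-1,-0.6,0,0,0,0]
    - [0,0,0,0,40,6,0]
    - [0,0,0,0,45,7,0]
    - [0,0,0,0,45,7,0]
    - [0,0,0,0,45,7,0]

```text
time: 11.55
tcp_pos: [0.4735, -0.1515, 0.2071]
tcp_rot: [-0.09, 0.695, 0.081, 0.709]
wrist_force: [0.9, 0.9, 0.3]
gripper_width: 1.0
```

Request:
move_arm:
  rows:
    - [0,0,0,0,45,7,0]
    - [0,0,0,0,45,7,0]
    - [0,0,0,0,45,7,0]
    - [0,0,0,0,25,5,0]
    - [0,0,0,0,0,0,0]

```text
time: 12.05
tcp_pos: [0.458, 0.02, 0.2069]
tcp_rot: [-0.091, 0.693, 0.084, 0.71]
wrist_force: [0.4, -0.2, 0.5]
gripper_width: 1.001
```

Run:
```python
from h import *
to(*lid(-.117,0),.14,14)
f=cams.grab_frame("side"); g=cams.grab_frame("top")
out=[]
for f,(u,v,w,h) in ((f,(290,110,90,90)),(f,(215,150,90,90))):
    out.append(cv2.resize(f["color"][v:v+h,u:u+w,::-1],None,fx=4.4,fy=4.4,interpolation=cv2.INTER_CUBIC))
cv2.imwrite("pics/mid.png",np.hstack(out))
# blue block axis in side view: pixels of blue and lean
c=cams.grab_frame("side")["color"].astype(int); m=(c[...,2]>c[...,0]+50)&(c[...,2]>c[...,1]+30); m[:110]=0; m[190:]=0; m[:,:300]=0;m[:,375:]=0
y,x=np.nonzero(m); print("blue px",len(x),x.min(),x.max(),y.min(),y.max())
f=cams.grab_frame("side")
for z in(.025,.07):
  for s in(-.04,.04):
    print(z,s,proj(f,[.489+s*np.cos(.1),-.328+s*np.sin(.1),z]))
```

```text
t 12.05 tcp [0.458  0.02   0.2069] F [ 0.3541 -0.2414  0.5093] w 1.0009874181426992 q [ 0.4124  0.0825 -0.4037  0.0195 -1.0639 -1.7441]
  turn [0.23 1.34 0.77] shift mm [66.6 26.7  1.3] shift if turned first [66.9 25.8  2.8]
blue px 194 335 356 140 155
0.025 -0.04 [355.8226 159.0494]
0.025 0.04 [334.2379 150.3941]
0.07 -0.04 [357.5505 148.7391]
0.07 0.04 [335.4894 140.0809]
```

The blue grip's pixels (columns 335–356, from row 140) match an upright block on the mat. Next, the tab.

Request:
move_arm:
  rows:
    - [0.2,1.3,0.7,20,26,3,0]
    - [0,0,0,30,0,0,0]
    - [0,0,0,0,0,0,0]

```text
time: 12.55
tcp_pos: [0.4563, 0.0401, 0.1559]
tcp_rot: [-0.082, 0.702, 0.082, 0.703]
wrist_force: [0.4, -0.0, -0.2]
gripper_width: 1.001
```

```bash
python3 -c "
from h import *
to(*lid(-.117,0),.078,14)"
```

```text
t 12.55 tcp [0.4563 0.0401 0.1559] F [ 0.3959 -0.0417 -0.2053] w 1.0006963305802548 q [ 0.4449  0.1468 -0.4619  0.0016 -0.961  -1.7842]
  turn [-0.68  0.08  0.06] shift mm [77.9  6.  -0.6] shift if turned first [77.9  5.9 -0.4]
```

Request:
move_arm:
  rows:
    - [-0.7,0,0,25,4,0,0]
    - [0,0,0,30,0,0,0]
    - [0,0,0,15,0,0,0]
    - [0,0,0,4,0,0,0]
    - [0,0,0,0,0,0,0]

```text
time: 13.05
tcp_pos: [0.4611, 0.0401, 0.0852]
tcp_rot: [-0.085, 0.699, 0.084, 0.706]
wrist_force: [0.8, 0.0, 0.0]
gripper_width: 1.001
```

```bash
python3 -c "
from h import *
to(*lid(-.117,0),.078,14)"
```

```text
t 13.05 tcp [0.4611 0.0401 0.0852] F [0.8135 0.0447 0.0179] w 1.0005366743243769 q [ 0.4429  0.2426 -0.5556  0.0069 -0.7636 -1.7801]
  turn [-0.33  0.56  0.16] shift mm [ 7.1  7.  -5.2] shift if turned first [ 7.2  7.  -5.1]
```

Request:
move_arm:
  rows:
    - [-0.3,0.5,0.1,8,6,-5,0]
    - [0,0,0,0,0,0,1]
    - [0,0,0,0,0,0,1]
    - [0,0,0,0,0,0,1]
    - [0,0,0,0,0,0,1]
  grip_force: 35

```text
time: 13.55
tcp_pos: [0.4572, 0.0456, 0.0804]
tcp_rot: [-0.086, 0.699, 0.086, 0.705]
wrist_force: [-0.7, 0.7, 0.2]
gripper_width: 0.334
```

Request:
move_arm:
  rows:
    - [0,0,0,0,0,0,1]
    - [0,0,0,0,0,0,1]
    - [0,0,0,0,0,0,1]
    - [0,0,0,0,0,0,1]

```text
time: 13.95
tcp_pos: [0.4575, 0.0458, 0.0809]
tcp_rot: [-0.086, 0.699, 0.086, 0.705]
wrist_force: [0.2, -0.1, 0.1]
gripper_width: 0.0
```

```bash
cat >> h.py <<'E'
def arc(th,z0,u0=-.117):
    "shift to lid angle th (deg); z0,u0: TCP height and chest u at 0 deg, tool kept down; start axis yaw YAW"
    a=np.radians(th); L=-u0+.080; n=.006
    return lid(.080-L*np.cos(a)+n*np.sin(a),0), z0+L*np.sin(a)+n*np.cos(a)-n
E
python3 -c "
from h import *
to(*lid(-.117,0),.078,14)
z=observe()['tcp_pos'][2]
for t in(5,10,15,20,25,30,35,40,45):
  p,h=arc(t,z); print(t,p,h,np.linalg.norm(p-lid(-.117,0)),h-z)"
```

```text
t 13.95 tcp [0.4575 0.0458 0.0809] F [ 0.1534 -0.0729  0.0686] w 0.0002518457505076078 q [ 0.4561  0.2449 -0.5654  0.0029 -0.7517 -1.7848]
  turn [-0.01  0.52  0.  ] shift mm [ 2.9  0.7 -3. ] shift if turned first [ 2.9  0.7 -2.9]
5 [0.4557 0.046 ] 0.09804392325101115 0.0012725789324120676 0.01714684950983912
10 [0.4584 0.0467] 0.11501461125963054 0.004034761722596579 0.034117537518458516
15 [0.4625 0.0477] 0.13167998058410302 0.008265526491668689 0.05078290684293099
20 [0.468  0.0491] 0.14791319770104422 0.013932674565130048 0.06701612395987219
25 [0.4748 0.0508] 0.1635907180263097 0.0209930755242242 0.08269364428513767
30 [0.483  0.0528] 0.17859322616387865 0.02939299545446556 0.09769615242270663
35 [0.4924 0.0551] 0.19280654396806204 0.039068505893174905 0.11190947022689002
40 [0.5029 0.0578] 0.20612249950813413 0.049945970363680536 0.1252254257669621
45 [0.5146 0.0607] 0.2184397503220412 0.06194260479336945 0.13754267658086916
```

The fingers closed on nothing, so I missed the tab. I'll use the last picture to see where they stand relative to it.

Run:
```python
from h import *
out=[]
for n,(u,v,w,h) in {"side":(235,170,80,100),"top":(230,185,80,100)}.items():
    f=cams.grab_frame(n); s=observe(); im=cv2.resize(f["color"][v:v+h,u:u+w,::-1],None,fx=5,fy=5,interpolation=cv2.INTER_CUBIC)
    for p,c in ((s["tcp_pos"],(0,255,255)),([*lid(-.117,0),.105],(255,0,255)),([*lid(-.085,0),.102],(0,255,0))):
        q=(proj(f,p)-[u,v]+.5)*5
        cv2.drawMarker(im,tuple(int(i) for i in q),c,cv2.MARKER_CROSS,10,1)
    out.append(im)
cv2.imwrite("pics/tab.png",np.hstack(out))
```

```text
(no output)
```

View pics/tab.png

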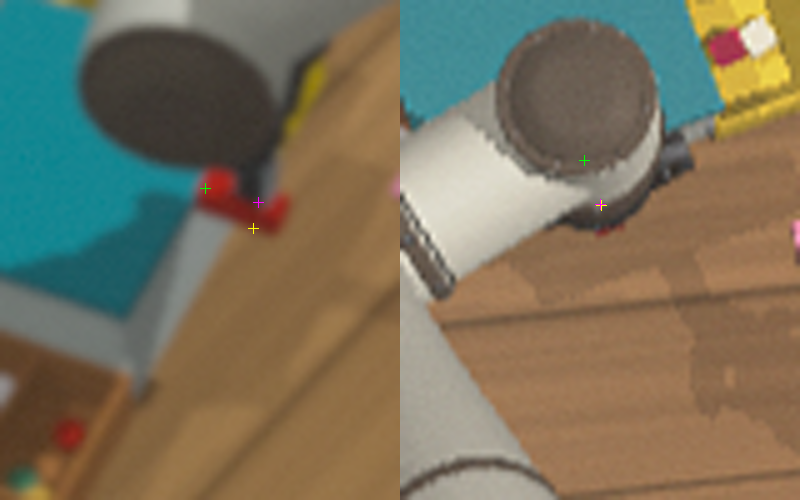

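Picture 12: laterally the fingers are right over the tab at (255,195) in the side view, but they appear to end on top of it. That suggests the real tips are about 20–25 mm above the reading, as pictures 6 and 7 also hinted. A gentle touch test with shut fingers will settle it.

Request:
move_arm:
  rows:
    - [0,0.3,0,2,0,0,1]
    - [0,0,0,2,0,0,1]
    - [0,0,0,0,0,0,1]

```text
time: 14.35
tcp_pos: [0.4577, 0.0458, 0.0809]
tcp_rot: [-0.087, 0.701, 0.087, 0.703]
wrist_force: [-0.1, 0.5, -0.0]
gripper_width: -0.001
```

Request:
move_arm:
  rows:
    - [0,0,0,2,0,0,1]
    - [0,0,0,2,0,0,1]
    - [0,0,0,0,0,0,1]

```text
time: 14.65
tcp_pos: [0.4585, 0.0461, 0.0807]
tcp_rot: [-0.088, 0.7, 0.087, 0.703]
wrist_force: [0.4, -0.2, -0.8]
gripper_width: -0.0
```

Request:
move_arm:
  rows:
    - [0,0,0,5,0,0,1]
    - [0,0,0,5,0,0,1]

```text
time: 14.85
tcp_pos: [0.4591, 0.0459, 0.0797]
tcp_rot: [-0.091, 0.7, 0.087, 0.703]
wrist_force: [-22.2, 5.2, 53.1]
gripper_width: 0.002
```

```bash
python3 -c "
from h import *
to(*lid(-.117,0),.078,14); print(observe()['effort'],observe()['torque'])"
```

```text
t 14.85 tcp [0.4591 0.0459 0.0797] F [-22.2231   5.2081  53.1318] w 0.0020235863007025943 q [ 0.4584  0.2515 -0.5625  0.0098 -0.7548 -1.7828]
  turn [0.53 0.19 0.35] shift mm [ 1.6  0.9 -4.5] shift if turned first [ 1.7  0.9 -4.5]
[-3.2715 -5.439   8.948   2.1121  5.0569  0.0283] [ 1.4801  6.4238 -0.0645]
```

The touch test gives 53 N: the shut tips are on the tab's top (105 mm) while the reading says about 80 mm. The height reading is therefore about 25 mm low. I'll back off, open, and go down to a reading of about 55 mm.

Request:
move_arm:
  rows:
    - [0,0,0,-10,0,0,1]
    - [0,0,0,-20,0,0,0]
    - [0,0,0,-10,0,0,0]
    - [0,0,0,0,0,0,0]
    - [0,0,0,0,0,0,0]

```text
time: 15.35
tcp_pos: [0.4589, 0.0466, 0.121]
tcp_rot: [-0.091, 0.699, 0.088, 0.703]
wrist_force: [-0.2, -0.2, -0.6]
gripper_width: 0.681
```

Request:
move_arm:
  rows:
    - [0,0,0,0,0,0,0]
    - [0,0,0,0,0,0,0]

```text
time: 15.55
tcp_pos: [0.4577, 0.0461, 0.119]
tcp_rot: [-0.091, 0.701, 0.087, 0.702]
wrist_force: [-0.1, 0.0, 0.2]
gripper_width: 0.989
```

Run:
```python
from h import *
to(*lid(-.117,0),.055,14)
# red tab tip position seen in both cameras
for n,(u,v,w,h) in {"side":(235,170,80,100),"top":(230,185,80,100)}.items():
    f=cams.grab_frame(n); c=f["color"].astype(int); m=(c[...,0]>140)&(c[...,1]<60)&(c[...,2]<60); y,x=np.nonzero(m[v:v+h,u:u+w]); x+=u;y+=v
    print(n,len(x),x.min(),x.max(),y.min(),y.max(),proj(f,[*lid(-.135,0),.105]),proj(f,[*lid(-.135,0),.087]))
```

```text
t 15.55 tcp [0.4577 0.0461 0.119 ] F [-0.1078  0.0038  0.1639] w 0.9889695463110024 q [ 0.4594  0.1951 -0.5126  0.0076 -0.8634 -1.7819]
  turn [0.51 0.05 0.33] shift mm [64.   0.8 -3.3] shift if turned first [64.   0.4 -3.3]
side 40 249 291 208 257 [292.2252 211.989 ] [292.0447 216.2606]
top 6 269 272 228 231 [271.4939 230.4799] [271.6827 231.3254]
```

Request:
move_arm:
  rows:
    - [0.5,0,0.3,20,0,-3,0]
    - [0,0,0,15,0,0,0]
    - [0,0,0,10,0,0,0]
    - [0,0,0,0,0,0,0]

```text
time: 16.05
tcp_pos: [0.4552, 0.0452, 0.0721]
tcp_rot: [-0.086, 0.702, 0.086, 0.702]
wrist_force: [0.5, -0.2, 0.2]
gripper_width: 0.998
```

Request:
move_arm:
  rows:
    - [0,0,0,8,0,0,0]
    - [0,0,0,8,0,0,0]
    - [0,0,0,0,0,0,0]

```text
time: 16.35
tcp_pos: [0.456, 0.0456, 0.0555]
tcp_rot: [-0.086, 0.701, 0.086, 0.703]
wrist_force: [0.3, 0.1, 0.2]
gripper_width: 0.996
```

```bash
python3 -c "
from h import *
to(*lid(-.117,0),.055,14)"
```

```text
t 16.35 tcp [0.456  0.0456 0.0555] F [0.2754 0.1004 0.1885] w 0.99637258840466 q [ 0.4565  0.286  -0.5927  0.0016 -0.69   -1.7839]
  turn [0.02 0.13 0.03] shift mm [ 0.5  0.5 -1.5] shift if turned first [ 0.5  0.5 -1.5]
```

Request:
move_arm:
  rows:
    - [0,0,0,0,0,0,1]
    - [0,0,0,0,0,0,1]
    - [0,0,0,0,0,0,1]
    - [0,0,0,0,0,0,1]
    - [0,0,0,0,0,0,1]
  grip_force: 35

```text
time: 16.85
tcp_pos: [0.457, 0.0455, 0.0566]
tcp_rot: [-0.087, 0.7, 0.087, 0.703]
wrist_force: [0.6, -1.5, -1.8]
gripper_width: 0.224
```

Request:
move_arm:
  rows:
    - [0,0,0,0,0,0,1]
    - [0,0,0,0,0,0,1]
    - [0,0,0,0,0,0,1]

```text
time: 17.15
tcp_pos: [0.457, 0.0455, 0.0566]
tcp_rot: [-0.087, 0.7, 0.087, 0.704]
wrist_force: [0.7, -0.3, -1.1]
gripper_width: 0.226
```

```bash
python3 -c "
from h import *
to(*lid(-.117,0),.055,14)"
```

```text
t 17.15 tcp [0.457  0.0455 0.0566] F [ 0.7002 -0.3398 -1.1252] w 0.22603924077781942 q [ 0.456   0.2844 -0.5916  0.0029 -0.6902 -1.783 ]
  turn [0.09 0.28 0.05] shift mm [ 1.6  0.8 -2.5] shift if turned first [ 1.6  0.8 -2.4]
```

Gripped: the opening is about 19 mm, which fits the 20 mm tab. Now I lift along the arc.

Request:
move_arm:
  rows:
    - [0,0,0,-9,0,0,1]
    - [0,0,0,-9,0,1,1]
    - [0,0,0,-9,0,1.5,1]
    - [0,0,0,-9,0,1.5,1]

```text
time: 17.55
tcp_pos: [0.462, 0.0468, 0.0943]
tcp_rot: [-0.087, 0.7, 0.087, 0.704]
wrist_force: [5.1, -0.5, -4.4]
gripper_width: 0.226
```

```bash
python3 -c "
from h import *
def st():
  s=observe(); a=np.radians(YAW); d=s['tcp_pos'][:2]-np.array([.457,.0455]); u=d@[np.cos(a),np.sin(a)]; z=s['tcp_pos'][2]-.0566
  ts=np.linspace(0,60,601); P=np.array([[.197*(1-np.cos(t))+.006*np.sin(t), .197*np.sin(t)+.006*np.cos(t)-.006] for t in np.radians(ts)])
  e=np.linalg.norm(P-[u,z],axis=1); print('u,z',u,z,'theta',ts[e.argmin()],'err',e.min(),P[e.argmin()]); return
st(); to(*arc(20,.0566)[0],arc(20,.0566)[1],14)"
sed -i 's/^def arc/def st():\n  s=observe(); a=np.radians(YAW); d=s["tcp_pos"][:2]-np.array([.457,.0455]); u=d@[np.cos(a),np.sin(a)]; z=s["tcp_pos"][2]-.0566\n  ts=np.linspace(0,60,601); P=np.array([[.197*(1-np.cos(t))+.006*np.sin(t), .197*np.sin(t)+.006*np.cos(t)-.006] for t in np.radians(ts)])\n  e=np.linalg.norm(P-[u,z],axis=1); print("u,z",u,z,"theta",ts[e.argmin()],"err",e.min(),P[e.argmin()])\ndef arc/' h.py
```

```text
u,z 0.005201295911284879 0.03771228643888373 theta 11.100000000000001 err 0.00037503994205686413 [0.0048 0.0378]
t 17.55 tcp [0.462  0.0468 0.0943] F [ 5.0726 -0.5458 -4.4141] w 0.22563526083254407 q [ 0.4541  0.234  -0.5363  0.0036 -0.7955 -1.7807]
  turn [0.14 0.31 0.09] shift mm [-29.3   0.7   6.5] shift if turned first [-29.3   0.8   6.3]
```

Request:
move_arm:
  rows:
    - [0,0,0,-13,0,3.2,1]
    - [0,0,0,-13,0,4,1]
    - [0,0,0,-12,0,5,1]
    - [0,0,0,-11,0,5.5,1]
    - [0,0,0,-11,0,6.5,1]

```text
time: 18.05
tcp_pos: [0.4888, 0.0536, 0.1595]
tcp_rot: [-0.086, 0.697, 0.088, 0.707]
wrist_force: [8.1, -0.6, -9.6]
gripper_width: 0.225
```

```bash
python3 -c "
from h import *
st(); to(*arc(45,.0566)[0],arc(45,.0566)[1],14)"
```

```text
u,z 0.03286567539715621 0.10289660490548651 theta 31.8 err 0.0001334401079738388 [0.0327 0.1029]
t 18.05 tcp [0.4888 0.0536 0.1595] F [ 8.1076 -0.6347 -9.5517] w 0.22521936962522685 q [ 0.4425  0.1933 -0.3935  0.0039 -0.9696 -1.7687]
  turn [0.14 0.85 0.02] shift mm [-34.2   0.5  27.2] shift if turned first [-34.6   0.6  26.7]
```

Request:
move_arm:
  rows:
    - [0,0.3,0,-11,0,8,1]
    - [0,0.3,0,-11,0,9,1]
    - [0,0,0,-7,0,6.5,1]
    - [0,0,0,-3,0,3,1]
    - [0,0,0,0,0,0,1]

```text
time: 18.55
tcp_pos: [0.5134, 0.0599, 0.1918]
tcp_rot: [-0.086, 0.702, 0.087, 0.702]
wrist_force: [4.0, -0.2, -6.2]
gripper_width: 0.232
```

```bash
python3 -c "
from h import *
st(); to(*arc(45,.0566)[0],arc(45,.0566)[1],14)"
```

```text
u,z 0.05819051631318087 0.13516838282841265 theta 43.7 err 0.0008996242265242887 [0.0587 0.1344]
t 18.55 tcp [0.5134 0.0599 0.1918] F [ 4.0044 -0.1603 -6.2198] w 0.23200128681311846 q [ 0.4292  0.2131 -0.2759 -0.0023 -1.0816 -1.7545]
  turn [ 0.01 -0.01 -0.11] shift mm [-2.4  0.4  1.3] shift if turned first [-2.4  0.4  1.3]
```

Request:
move_arm:
  rows:
    - [0,0,0,-2.5,0,2,1]
    - [0,0,0,0,0,0,1]

```text
time: 18.75
tcp_pos: [0.5145, 0.0602, 0.193]
tcp_rot: [-0.085, 0.703, 0.087, 0.701]
wrist_force: [2.7, -0.8, -5.0]
gripper_width: 0.224
```

Run:
```python
from h import *
st()
fs={n:cams.grab_frame(n) for n in("top","side")}
for n,f in fs.items():
    hsv=cv2.cvtColor(f["color"],cv2.COLOR_RGB2HSV); m=cv2.inRange(hsv,(85,120,40),(97,255,255)); m[:,320:]=0; m[:150]=0
    best=[]
    for th in range(20,71):
        a=np.radians(th); q=[]
        for L,v in((0.005,-.1),(0.005,.1),(.175-.01,.1),(.165,-.1)):   # lid extends 165 front of hinge axis, 5 behind
            L=-L if L<.1 else L
            q.append(proj(f,[*lid(.080-L*np.cos(a)+.012*np.sin(a),v),.090+L*np.sin(a)+.012*np.cos(a)]))
        k=np.zeros_like(m); cv2.fillConvexPoly(k,np.int32(np.round(q)),255)
        best.append(((k&m>0).sum()/((k|m)>0).sum(),th))
    print(n,sorted(best)[-4:],(m>0).sum())
    c=f["color"].astype(int);R,G,B=c[...,0],c[...,1],c[...,2]
    for nm,mm in (("orange",(R>200)&(G>80)&(G<150)&(B<70)),("lilac",(R>130)&(B>170)&(G<130)),("white",(R>185)&(G>175)&(B>140)),("blue",(B>R+50)&(B>G+30))):
        k,l,stt,ce=cv2.connectedComponentsWithStats(mm.astype(np.uint8)); print("  ",nm,[(int(stt[i,4]),ce[i].round().tolist()) for i in range(1,k) if 8<stt[i,4]<400 and 270<ce[i][0]<390 and 130<ce[i][1]<235])
st(); print(observe()["dq"])
```

```text
u,z 0.059314728285711445 0.13638949538140838 theta 44.2 err 0.0009812638044939 [0.06   0.1356]
top [(np.float64(0.0871501272264631), 48), (np.float64(0.08826695371367062), 42), (np.float64(0.0886426592797784), 43), (np.float64(0.0892018779342723), 41)] 171
   orange [(35, [290.0, 174.0])]
   lilac [(25, [292.0, 181.0])]
   white [(63, [295.0, 131.0]), (365, [383.0, 154.0]), (33, [301.0, 192.0]), (19, [283.0, 208.0])]
   blue [(138, [378.0, 207.0])]
side [(np.float64(0.7319922128487995), 40), (np.float64(0.752), 41), (np.float64(0.763879128601546), 43), (np.float64(0.7737024221453287), 42)] 1134
   orange []
   lilac []
   white []
   blue [(196, [344.0, 147.0])]
u,z 0.05943601596464933 0.1365134050876834 theta 44.300000000000004 err 0.0009904005554289123 [0.0602 0.1359]
[-0.0008 -0.0033  0.0016  0.0026  0.0032 -0.0001]
```

Run:
```python
from h import *
from station import ticket
for _ in range(6): cams.grab_frame("top")
st(); s=observe(); print(s["time"],s["gripper_width"],s["wrist_force"],s["dq"])
print(ticket.finish_job())
```

```text
u,z 0.05957450169902971 0.13662265038398952 theta 44.300000000000004 err 0.0009688333243076332 [0.0602 0.1359]
19.15 0.22675970916453445 [ 4.7786 -1.8469 -8.208 ] [ 0.0002  0.0002  0.0022 -0.0011 -0.0013  0.0001]
the job is handed in; nothing more can be done
None
```

I swept all four chips into the yellow tray with the scraper and stood the block back on the green mat. I then lifted the lid by its tab, and handed the job in at about 19 s while still holding it. The hand-in gives no verdict.

**Last checks**
- **Lid angle:** the arm's position gives 44.3°. A rough fit to the side image gave about 42°, with the arm hiding part of the lid. Both are inside 45 ± 6°.
- **Holding still:** the joints were nearly still (0.002 rad/s or less), with the fingers on the tab at a 19 mm opening.
- **Chips:** all four lay in the tray in the picture taken after the sweep. In the last images I could confirm orange, lilac and cream. I didn't check crimson again.
- **Block:** its blue pixels match it standing upright and released on the mat.
- **Bystanders:** the mug, glue, jar and bowl looked in place after the sweep. I did no separate check on the others.

**What went wrong**
- **Tab grasp:** the first attempt closed on nothing. The height reading was about 25 mm low compared with where the fingertips really were.
- **Touch test:** pressing the shut fingers on the tab to confirm this read 53 N at the wrist. That is under the 120 N wrist limit. The 40 N limit covers the arm and gripper body, and I believe only the fingertips were touching.
- **Block grip:** the height error means the block was probably held nearer its top than planned, but it stayed upright throughout.

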